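# Pin the denture flask and hold its cover ready above it

## Robot

A 6-joint arm with a two-finger parallel gripper is mounted at the origin on the work surface. World frame = base frame: x ahead of the robot, y to its left, z up, the work surface at z = 0. Lengths are in m, angles in rad, forces in N, time in s.
With the tool pointing down it reaches from about 0.275 to 0.85 m from the base axis. Payload 19 kg.
Tool frame: the origin (TCP) lies midway between the tips of the shut fingers; the grasp point (between the pads) lies 19 mm behind it (ctrl.grip_point_offset is the distance from the TCP to the grasp point, in m); z points along the fingers, y is the direction in which the jaws open and shut (so a half turn about z gives the same grasp; the last joint's range is limited). The gripper opens to 85 mm and grips with 20 to 120 N. Pads are 22 mm wide; open, the fingers measure 114 mm over their backs; the gripper's body (76 mm by 85 mm) begins 54 mm behind the grasp point. The pads swing forward as they close: fully open they stand 13 mm farther back than shut.
Start: joints at [-1.375, 0.15, 1.437, -0, 1.554, -0.134], TCP at [0.186, -0.544, 0.231] pointing down, gripper open.
Joint ranges: [-2.8, 2.8], [-0.68, 2.1], [0.12, 2.68], [-1.39, 4.53], [0.16, 2.79], [-2.81, 2.81]. Speed limits (rad/s): [1.89, 1.89, 2.22, 3.01, 3.01, 3.01].

## Interface

Orientations are given as a unit quaternion [x, y, z, w].
In Python, from station import readout, optics, ctrl gives the robot as it stands.
- The arm moves only by the tool drive_tool, never from a script. Its argument "targets" is a list that holds one entry, the list of rows, each a list of 7 numbers: the turn, a rotation vector about the tool's x, y, z in rad, then the shift along the tool's x, y, z in mm, then the finger opening in mm, from 0 to 85.4. In form: [[[rx, ry, rz, tx, ty, tz, claw], ...]]. A call has 1 to 10 rows; each row is the pose to reach, as a shift and turn from the pose commanded when the call began, along the tool's axes at that moment; what a row does not reach only later rows make up. A row lasts 1/10 s, in which the tool goes at most 50 mm and 8.59 degrees, less where a joint would pass 70% of its speed; a pose out of reach is approached as far as the arm can. A call with a gripper value outside its range is refused whole. The fingers move at their own pace and stop on an object; the grip force is fixed at half the most. Time passes only in rows, so rows that repeat a pose let the fingers close. It gives the time, the measured TCP pose, the force and the opening at its end, in the units of the state.
- readout.observe(): the state, without advancing time (a new reading comes with each control period).
- optics.get_image(name): name is "side" or "top" or "wrist"; returns (picture, depth): 420x560x3 uint8, red, green, blue; 420x560 float32, m along the optical axis (not along the pixel's ray), 0 where there is no reading.
- optics.calibration(name): a dict with "fx", "fy", "cx", "cy" (pixels), "cam_to_world" (4x4, takes a point from camera to world coordinates). Camera axes: x right, y down, z forward; pixel columns grow to the right and rows downward; lengths in m; the calibration is good to about 2 mm. A picture is of the moment at which its call begins: read the wrist's pose just before it. calibration takes no time and is no camera call; for the wrist camera it gives the pose at the moment of the call.
- ctrl.finish_job(): hands the job in, once; it reports no verdict.
The state is a dict: "time_s": time; "joint_positions": joint angles; "dq": joint speeds; "effort": joint torques, N m; "tcp_pos": TCP position; "ee_rot": TCP orientation; "force": force on the tool from outside, world axes, zero at the start; "moment": the same for the moment, N m; "finger_gap": finger opening in m.
Only numpy, scipy, OpenCV 4.12 (cv2) and the standard library are available. Lean on these libraries where they do the work, as an engineer would, in place of code of your own. Each camera call takes 0.05 s, during which the arm holds its last target.

## Task

Take the steel locating pin from the pocket tray and stand it fully down in the socket on the bronze flask's ear, then lift the bronze flask cover by its balance point, keeping it level. Finish while still holding the cover level and still about 6 cm above the flask's rim, its disc centred over the flask and the hole in its ear straight above the pin: do not lower it or let it go. Leave the other things where they are.

Things in the scene. Friction and masses are not known exactly. Their poses are not given: they have to be found in the camera images.
- flask: Lower half of a bronze denture flask, fixed to the counter on the robot's left or right: round cup 92 mm across, 40 high, filled with grey stone to 32, with a square ear (30 x 30 mm, 40 high) towards its -x and a low steel clamping foot with bolt (12 mm high) towards +y and -y, reaching 70 mm from the centre. Origin: centre of its underside; z up. Place and yaw vary.
- flask_top (a point): Centre of the flask's rim, 40 mm above the counter.
- socket (a point): Centre of the mouth of the pin socket in the top of the flask's ear, 58 mm from the flask's centre towards the flask's -x, 40 mm above the counter. Round blind hole, 14.5 mm wide, 10 mm deep, mouth chamfered by 2 mm. With the pin fully down, 28 mm of it stand above the ear.
- pin: Loose bright steel locating pin, 12 mm diameter, 38 mm long, about 33 g, standing upright in one of the tray's pockets, where 26 mm of it stand above the tray. Origin: centre of its lower end; z along it, up.
- tray: Fixed steel pocket tray, 84 x 150 x 18 mm, on the side opposite the flask. Six round pockets (16 mm wide, 12 deep): two rows 40 mm apart along x, three columns 50 mm apart along y. Origin: centre of its underside, long side along y. Pin and two plugs stand in three pockets, never side by side, and swap places; gripping along the tray's x (short side) clears the others.
- cover: Loose bronze flask cover, 0.45-0.75 kg, flat on the counter between tray and flask. Disc 90 mm across, 14 thick; on its -x side an ear 30 x 30 x 14 with a hole; along x a web 12 mm wide from x = -30 to 60 mm, top 40 mm above the underside; then an arm 12 wide, 14 high (18 to 32 above the underside) to a foot 22 across, 32 high at x = 170. Origin: centre of the disc's underside; arm along +x; z up.
- cover_balance (a point): The cover's balance point (centre of mass in plan): on the web, 25 mm from the disc's centre towards the arm, 30 mm above the cover's underside. Grip the 12 mm web here across its sides (along the cover's y); the disc's top lies 14 mm above the cover's underside.
- cover_hole (a point): Centre of the hole (18 mm wide, right through) in the cover's ear, at its underside, 58 mm from the disc's centre towards the cover's -x. It belongs above the pin.
- red_plug: Loose red plastic plug, 13 mm diameter, 26 mm long, in another pocket. Origin: centre of its lower end. Leave alone.
- blue_plug: Loose blue plastic plug, 13 mm diameter, 26 mm long, in another pocket. Origin: centre of its lower end. Leave alone.
- mug: Loose chipped white enamel mug, 84 mm across, 85 mm high, handle towards its +y. Origin: centre of its underside. Leave alone.
- stone_base: Loose grey stone model base, 62 x 74 mm, 30 mm high. Origin: centre of its underside. Leave alone.
- jar: Loose amber jar with a white cap, 68 mm across, 85 mm high. Origin: centre of its underside. Leave alone.
- spatula: Loose spatula lying flat, 190 mm long. Origin: about its middle. Leave alone.
Things that resemble listed ones, but are neither listed nor needed, are in the scene too. What is shaped like the flask but blue is not meant.

How it is judged:
On the way, in this order (a step that is already met when the one before it is completed fails the run):
1. the pin stands fully down in the flask's socket, let go, while the cover still lies on the counter (z of pin in the frame of flask between 0.024 and 0.034 m and horizontal distance between pin and socket below 0.006 m and angle between pin's own z axis and vertical below 0.3 rad and contact force between pin and the fingers below 0.1 N and height (world z) of cover below 0.01 m), for 0.2 s.
2. the cover is lifted clear of the counter in the fingers, level and gripped at its balance point (height (world z) of cover above 0.03 m and angle between cover's own z axis and vertical below 0.15 rad and horizontal distance between the grasp point and cover_balance below 0.018 m and contact force between cover and the fingers above 2 N), for 0.2 s.
At the end, for the whole second after the job is handed in: Pin down in the socket (within 6 mm, at most 4 mm off its floor), untouched. Cover held by the fingers within 18 mm of its balance point, level to 0.12 rad, still, underside 33 to 100 mm above the rim, disc centre within 13 mm of the flask axis, hole within 13 mm of the socket, touching neither (horizontal distance between cover and flask_top below 0.013 m and horizontal distance between cover_hole and socket below 0.013 m and z of cover in the frame of flask_top between 0.033 and 0.1 m and angle between cover's own z axis and vertical below 0.12 rad and horizontal distance between the grasp point and cover_balance below 0.018 m and contact force between cover and the fingers above 2 N and contact force between cover and flask below 0.1 N and contact force between cover and pin below 0.1 N and linear speed of cover below 0.02 m/s and angular speed of cover below 0.15 rad/s and contact force between pin and the fingers below 0.1 N and z of pin in the frame of flask between 0.024 and 0.034 m and horizontal distance between pin and socket below 0.006 m and angle between pin's own z axis and vertical below 0.3 rad); the arm keeps its last pose, push and grip.
It fails at once if a bystander (mug, stone base, jar, spatula or a plug) is moved by more than 25 mm (distance of any of mug, stone_base, jar, spatula, red_plug, blue_plug from where it was at the start of the episode above 0.025 m).
It fails at once if the cover is tipped by more than 0.4 rad (angle between cover's own z axis and vertical above 0.4 rad).
It also fails if it takes over 61 s, if anything falls off the work surface, if the arm or the gripper's body presses on something with over 40 N, if the wrist force passes 120 N, or if a joint passes its speed limit or range.

## Working session

There is one attempt and no reset: what is moved stays moved. The work goes in short steps, Python scripts to look and compute and a tool call to move; the robot and the scene stay as the last step left them, time stands still between calls to the robot, and variables do not carry over. Pictures are saved under pics/ and viewed, and the job is handed in when it is done.

Besides the shell and the picture viewer there is one more tool, called after "Emit:" as name(argument=value, ...) on one line, values as JSON. drive_tool: Moves the arm, as the interface text tells. Its arguments: {"type":"object","properties":{"targets":{"type":"array","items":{"type":"array","items":{"type":"array","items":{"type":"number"}}}}},"required":["targets"]}

```bash
ls; mkdir -p pics
python3 - <<'E'
from station import readout, optics, ctrl
import cv2,numpy as np
print(readout.observe()); print(ctrl.grip_point_offset)
for n in ["side","top","wrist"]:
    c=optics.calibration(n); print(n,{k:np.round(v,4) for k,v in c.items()})
    p,d=optics.get_image(n); cv2.imwrite(f"pics/{n}0.png",p[:,:,::-1]); np.save(f"pics/{n}0_d.npy",d); np.save(f"pics/{n}0_M.npy",c["cam_to_world"])
E
```

```text
pics
{'time_s': 0.0, 'joint_positions': array([-1.37499512e+00,  1.50993080e-01,  1.43802320e+00, -6.72354552e-06,
        1.55379736e+00, -1.34006207e-01]), 'dq': array([-0.00035805, -0.00054512,  0.00042303,  0.00113581, -0.00090468,
       -0.00027064]), 'effort': array([ 6.28094203e-04, -7.13059902e+01, -5.70876646e+01, -2.17966522e-04,
        8.88472743e-03,  3.62973719e-05]), 'tcp_pos': array([ 0.18614793, -0.54377716,  0.23067533]), 'ee_rot': array([ 9.86433974e-01,  1.64157373e-01, -2.22193203e-05, -6.10096698e-04]), 'force': array([ 0.68065191,  0.16746018, -0.1017899 ]), 'moment': array([-0.0205307 ,  0.00800642, -0.01801045]), 'finger_gap': 0.0855852873855867}
0.0187
side {'fx': np.float64(440.8748), 'fy': np.float64(440.8748), 'cx': np.float64(274.0244), 'cy': np.float64(210.0479), 'cam_to_world': array([[-0.7057, -0.4171,  0.5727, -0.1207],
       [-0.7083,  0.3979, -0.5831,  0.7214],
       [ 0.0154, -0.8171, -0.5763,  0.7308],
       [ 0.    ,  0.    ,  0.    ,  1.    ]])}
top {'fx': np.float64(439.4433), 'fy': np.float64(439.4433), 'cx': np.float64(285.3848), 'cy': np.float64(210.3628), 'cam_to_world': array([[ 8.6000e-03, -9.9650e-01,  8.3200e-02,  4.4880e-01],
       [-1.0000e+00, -8.7000e-03, -1.0000e-04,  1.6200e-02],
       [ 8.0000e-04, -8.3200e-02, -9.9650e-01,  1.4555e+00],
       [ 0.0000e+00,  0.0000e+00,  0.0000e+00,  1.0000e+00]])}
wrist {'fx': np.float64(365.2308), 'fy': np.float64(365.2308), 'cx': np.float64(271.8365), 'cy': np.float64(214.4657), 'cam_to_world': array([[ 0.3239, -0.9116, -0.2533,  0.2499],
       [-0.9461, -0.3128, -0.084 , -0.5229],
       [-0.0026,  0.2669, -0.9637,  0.3739],
       [ 0.    ,  0.    ,  0.    ,  1.    ]])}
```

View pics/top0.png

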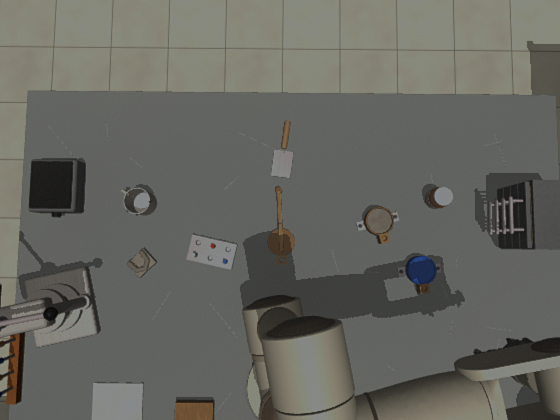

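View pics/side0.png

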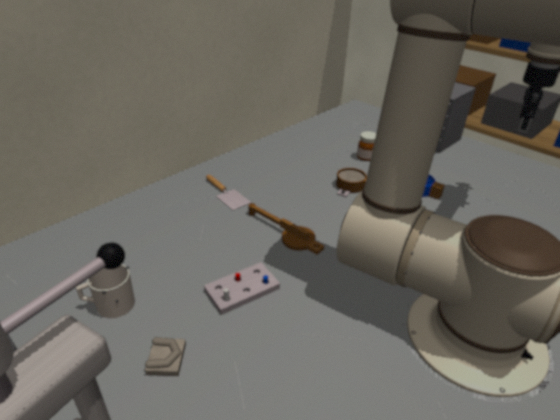

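View pics/wrist0.png

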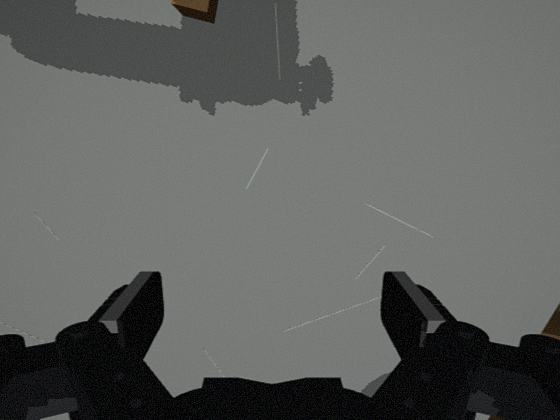

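Run:
```python
import cv2,numpy as np
p=cv2.imread("pics/top0.png")
a=cv2.resize(p[225:280,180:245],None,fx=6,fy=6,interpolation=cv2.INTER_CUBIC)
b=cv2.resize(p[195:255,350:410],None,fx=6,fy=6,interpolation=cv2.INTER_CUBIC)
cv2.imwrite("pics/crop_top.png",np.hstack([cv2.copyMakeBorder(a,0,30,0,10,0),b]))
s=cv2.imread("pics/side0.png")
cv2.imwrite("pics/crop_side.png",cv2.resize(s[255:315,195:290],None,fx=7,fy=7,interpolation=cv2.INTER_CUBIC))
```

```text
(no output)
```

View pics/crop_top.png

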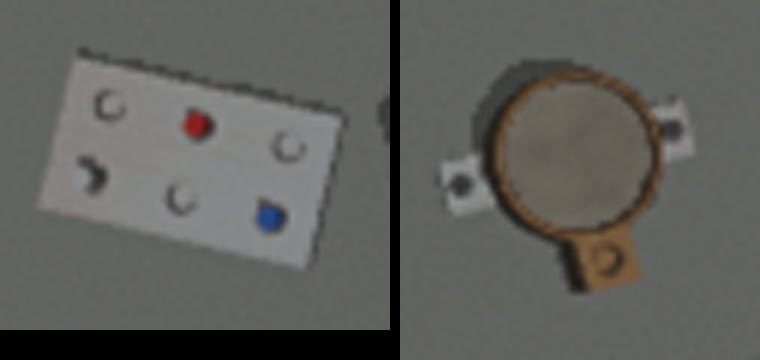

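View pics/crop_side.png

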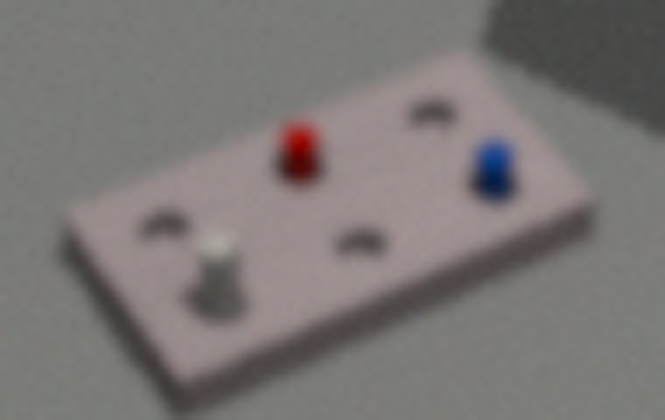

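Candidates (top view): the pin is the steel cylinder at (194,255). The empty pockets are (198,242), (210,258) and (228,249), and the plugs are red (213,246) and blue (225,261). The flask is the bronze one at (379,221), because the one at (421,270) is blue. The cover is the bronze disc with an arm at (281,242). The side crop confirms the tall grey cylinder is in the same pocket.

```bash
cat > h.py <<'E'
import numpy as np, cv2
from scipy.spatial.transform import Rotation as R
def ray(c,u,v):
    M=np.asarray(c["cam_to_world"]); d=M[:3,:3]@np.array([(u-c["cx"])/c["fx"],(v-c["cy"])/c["fy"],1.]); return M[:3,3],d
def plane(c,u,v,z):
    o,d=ray(c,u,v); return o+d*(z-o[2])/d[2]
def tri(obs):
    A=np.zeros((3,3));b=np.zeros(3);L=[]
    for c,u,v in obs:
        o,d=ray(c,u,v);d=d/np.linalg.norm(d);P=np.eye(3)-np.outer(d,d);A+=P;b+=P@o;L.append((o,d))
    x=np.linalg.solve(A,b);return x,[np.linalg.norm(np.cross(x-o,d)) for o,d in L]
def proj(c,p):
    M=np.asarray(c["cam_to_world"]);q=M[:3,:3].T@(np.asarray(p)-M[:3,3]);return c["fx"]*q[0]/q[2]+c["cx"],c["fy"]*q[1]/q[2]+c["cy"]
def snap(n,tag):
    from station import readout,optics
    c=optics.calibration(n);p,d=optics.get_image(n);cv2.imwrite(f"pics/{tag}.png",p[:,:,::-1]);np.savez(f"pics/{tag}.npz",d=d,**c);return c,p,d
def load(tag):
    z=np.load(f"pics/{tag}.npz");return {k:z[k] for k in("fx","fy","cx","cy","cam_to_world")},cv2.imread(f"pics/{tag}.png"),z["d"]
def delta(tcp,yaw):
    """shift (mm)+rotvec in tool axes from current pose to tool-down with tool x axis at world yaw... """
    from station import readout
    s=readout.observe();Rc=R.from_quat(s["ee_rot"]);Rt=R.from_euler("z",yaw)*R.from_euler("x",np.pi)
    t=Rc.inv().apply(np.array(tcp)-s["tcp_pos"])*1000;r=(Rc.inv()*Rt).as_rotvec();return np.round(r,4),np.round(t,1)
def state():
    from station import readout
    s=readout.observe();y=R.from_quat(s["ee_rot"]).as_matrix();print("t",round(s["time_s"],2),"tcp",np.round(s["tcp_pos"],4),"xaxis yaw",round(np.degrees(np.arctan2(y[1,0],y[0,0])),2),"tilt",np.round(y[:,2],4),"gap",round(s["finger_gap"],4),"F",np.round(s["force"],1),"q",np.round(s["joint_positions"],2))
E
python3 - <<'E'
from h import *; from station import optics
c=optics.calibration("top")
for n,u,v,z in [("pin",194,254.5,.044),("flask",379,221,.04),("socket",383,238,.04),("cover",281,242,.014),("foot",279,189,.032),("red",213,246,.032),("tray",212,251,.018),("blueflask",421,270,.04),("stone",142,262,.03),("mug",138,200,.085)]: print(n,np.round(plane(c,u,v,z),3))
state()
M=optics.calibration("wrist")["cam_to_world"]
from station import readout
s=readout.observe();Rc=R.from_quat(s["ee_rot"]);print(Rc.inv().apply(M[:3,3]-s["tcp_pos"]),Rc.inv().apply(M[:3,2]))
E
```

```text
pin [0.423 0.307 0.044]
flask [ 0.535 -0.286  0.04 ]
socket [ 0.481 -0.299  0.04 ]
cover [0.465 0.029 0.014]
foot [0.638 0.037 0.032]
red [0.45  0.249 0.032]
tray [0.434 0.254 0.018]
blueflask [ 0.38  -0.419  0.04 ]
stone [0.397 0.477 0.03 ]
mug [0.592 0.478 0.085]
t 0.15 tcp [ 0.1862 -0.5438  0.2309] xaxis yaw 18.9 tilt [-2.e-04  9.e-04 -1.e+00] gap 0.0853 F [ 0.2 -0.3 -0.3] q [-1.37  0.15  1.44 -0.    1.55 -0.13]
[ 0.06707952  0.00073317 -0.1431246 ] [-0.26700652 -0.00153848  0.96369349]
```

Run:
```python
from h import *
print(delta([.50,-.29,.23],np.radians(13.5)))
```

```text
(array([-0.0009, -0.    ,  0.0942]), array([ 379.1, -138.5,    1. ]))
```

Emit:
drive_tool(targets=[[[0,0,0.094,379,-138.5,1,85],[0,0,0.094,379,-138.5,1,85],[0,0,0.094,379,-138.5,1,85],[0,0,0.094,379,-138.5,1,85],[0,0,0.094,379,-138.5,1,85],[0,0,0.094,379,-138.5,1,85],[0,0,0.094,379,-138.5,1,85],[0,0,0.094,379,-138.5,1,85],[0,0,0.094,379,-138.5,1,85],[0,0,0.094,379,-138.5,1,85]]])

```text
time_s: 1.15
tcp_pos: [0.5006, -0.2892, 0.2298]
ee_rot: [0.993, 0.119, -0.0, -0.0]
force: [-0.8, -1.0, -0.8]
finger_gap: 0.0849
```

Run:
```python
from h import *
state(); snap("wrist","w1")
```

```text
t 1.15 tcp [ 0.5006 -0.2892  0.2298] xaxis yaw 13.65 tilt [-7.e-04  5.e-04 -1.e+00] gap 0.0849 F [-0.8 -1.  -0.8] q [-0.66  0.16  1.43 -0.    1.55  0.68]
```

View pics/w1.png

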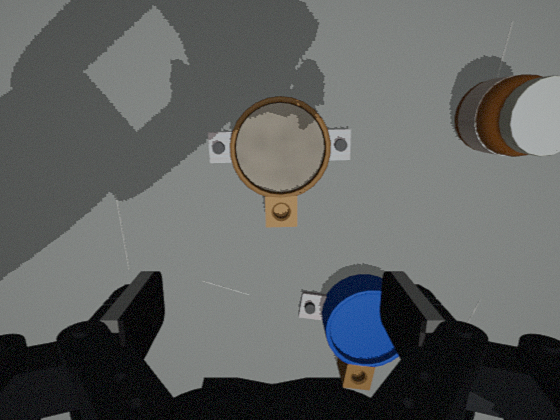

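Emit:
drive_tool(targets=[[[0,0,0,20,60,50,60],[0,0,0,20,60,50,60],[0,0,0,20,60,50,60],[0,0,0,20,60,50,60]]])

```text
time_s: 1.6
tcp_pos: [0.5322, -0.345, 0.1799]
ee_rot: [0.993, 0.117, -0.001, -0.0]
force: [-0.5, -0.6, 0.9]
finger_gap: 0.0599
```

Run:
```python
from h import *
state(); snap("wrist","w2")
a=[]
for t in("w1","w2"):
    c,p,d=load(t); u,v=proj(c,[.485,-.3,.04]);u=int(u);v=int(v)
    print(u,v); a.append(cv2.resize(p[max(v-30,0):v+30,u-40:u+40],(400,300),interpolation=cv2.INTER_CUBIC))
cv2.imwrite("pics/c2.png",np.hstack(a))
```

```text
t 1.6 tcp [ 0.5322 -0.345   0.1799] xaxis yaw 13.39 tilt [-1.1e-03  8.0e-04 -1.0e+00] gap 0.0599 F [-0.5 -0.6  0.9] q [-0.7   0.3   1.37 -0.    1.48  0.64]
278 206
205 242
```

View pics/w2.png

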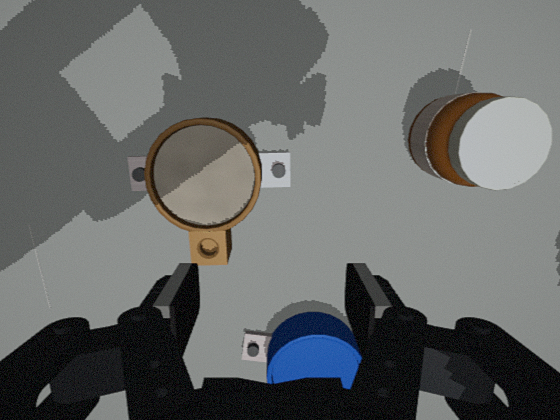

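View pics/c2.png

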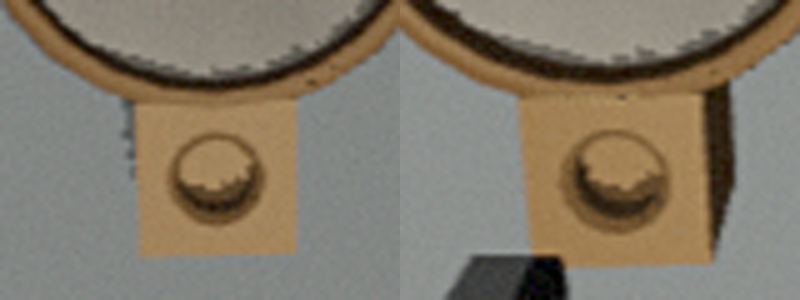

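Run:
```python
from h import *
S=[];F=[]
for t,soc,g in(("w1",(281.2,212),(280,147)),("w2",(207.8,248.2),(204,174))):
    c,p,d=load(t); h=cv2.cvtColor(p,cv2.COLOR_BGR2HSV)
    m=cv2.inRange(h,(8,90,95),(22,255,255))
    # outer points along rays from guess
    pts=[]
    for a in np.radians(np.arange(0,360,3)):
        if np.sin(a)>.75: continue
        rr=np.arange(30,75,.25)
        x=g[0]+rr*np.cos(a);y=g[1]+rr*np.sin(a)
        q=cv2.remap(m,x.astype(np.float32)[None],y.astype(np.float32)[None],cv2.INTER_LINEAR)[0]
        k=np.where(q>127)[0]
        if len(k): pts.append((x[k[-1]],y[k[-1]]))
    pts=np.array(pts,np.float32); 
    for _ in range(4):
        W=np.array([plane(c,u,v,.04)[:2] for u,v in pts]); A=np.c_[2*W,np.ones(len(W))]
        s=np.linalg.lstsq(A,(W**2).sum(1),rcond=None)[0]; r=np.sqrt(s[2]+s[0]**2+s[1]**2)
        e=np.abs(np.hypot(*(W-s[:2]).T)-r); pts=pts[e<max(.0015,np.median(e)*2)]
    u,v=proj(c,[s[0],s[1],.04])
    print(t,"rim c@.04",np.round(s[:2],4),"r",round(r,4),len(pts),"px",round(u,1),round(v,1),"socket@.04",np.round(plane(c,*soc,.04),4))
    S.append((c,*soc));F.append((c,u,v))
    print("depth z ear/socket side", d[int(soc[1])-11,int(soc[0])])
s,e=tri(S);f,e2=tri(F);print("socket",s,e,"flask",f,e2,"dist",np.hypot(*(s-f)[:2]),"yaw",np.degrees(np.arctan2(*(f-s)[1::-1])))
```

```text
w1 rim c@.04 [ 0.5371 -0.2879] r 0.045 56 px 279.8 149.2 socket@.04 [ 0.4805 -0.3033  0.04  ]
depth z ear/socket side 0.3421557
w2 rim c@.04 [ 0.537  -0.2886] r 0.0447 60 px 203.1 178.5 socket@.04 [ 0.4807 -0.3031  0.04  ]
depth z ear/socket side 0.29914284
socket [ 0.48069126 -0.30318413  0.04027014] [np.float64(0.00016758123089266906), np.float64(0.00016758123089264878)] flask [ 0.53666026 -0.28813281  0.03736835] [np.float64(0.00021003475981067835), np.float64(0.00021003475981071928)] dist 0.05795749545906518 yaw 15.052015009643027
```

Run:
```python
from h import *
print(delta([.42,.13,.25],np.radians(0)))
```

```text
(array([ 0.000e+00, -1.000e-04,  2.343e-01]), array([   0.8, -487.7,  -69.2]))
```

Emit:
drive_tool(targets=[[[0,0,0.0,0,0,-70,60],[0,0,0.234,1,-488,-70,60],[0,0,0.234,1,-488,-70,60],[0,0,0.234,1,-488,-70,60],[0,0,0.234,1,-488,-70,60],[0,0,0.234,1,-488,-70,60],[0,0,0.234,1,-488,-70,60],[0,0,0.234,1,-488,-70,60],[0,0,0.234,1,-488,-70,60],[0,0,0.234,1,-488,-70,60]]])

```text
time_s: 2.65
tcp_pos: [0.4277, 0.0951, 0.2502]
ee_rot: [1.0, 0.001, 0.001, -0.0]
force: [1.0, 0.6, 0.5]
finger_gap: 0.0597
```

Emit:
drive_tool(targets=[[[0,0,0,0,0,0,60],[0,0,0,0,0,0,60],[0,0,0,0,0,0,60]]])

```text
time_s: 2.95
tcp_pos: [0.4292, 0.0928, 0.2493]
ee_rot: [1.0, 0.001, 0.001, 0.0]
force: [0.1, -0.8, -0.5]
finger_gap: 0.0599
```

Run:
```python
from h import *
state(); snap("wrist","w3")
```

```text
t 2.95 tcp [0.4292 0.0928 0.2493] xaxis yaw 0.07 tilt [ 1.2e-03 -1.0e-04 -1.0e+00] gap 0.0599 F [ 0.1 -0.8 -0.5] q [ 0.04 -0.14  1.7  -0.    1.59  1.61]
```

View pics/w3.png

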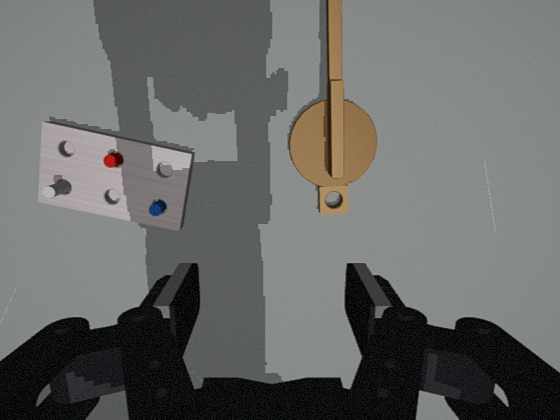

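Emit:
drive_tool(targets=[[[0,0,0,0,-140,30,60],[0,0,0,0,-140,30,60],[0,0,0,0,-140,30,60],[0,0,0,0,-140,30,60],[0,0,0,0,-140,30,60],[0,0,0,0,-140,30,60]]])

```text
time_s: 3.6
tcp_pos: [0.4295, 0.2321, 0.219]
ee_rot: [1.0, -0.0, 0.0, 0.0]
force: [0.3, -0.3, -0.4]
finger_gap: 0.0598
```

Run:
```python
from h import *
state(); snap("wrist","w4")
a=[]
c,p,d=load("w3"); 
for t,u,v in(("w3",57,190),("w3",333,198)): 
    a.append(cv2.resize(load(t)[1][v-30:v+30,u-40:u+40],(400,300),interpolation=cv2.INTER_CUBIC))
cv2.imwrite("pics/c3.png",np.hstack(a))
```

```text
t 3.6 tcp [0.4295 0.2321 0.219 ] xaxis yaw -0.0 tilt [ 2.e-04 -1.e-04 -1.e+00] gap 0.0598 F [ 0.3 -0.3 -0.4] q [ 0.34 -0.03  1.65 -0.    1.52  1.91]
```

View pics/w4.png

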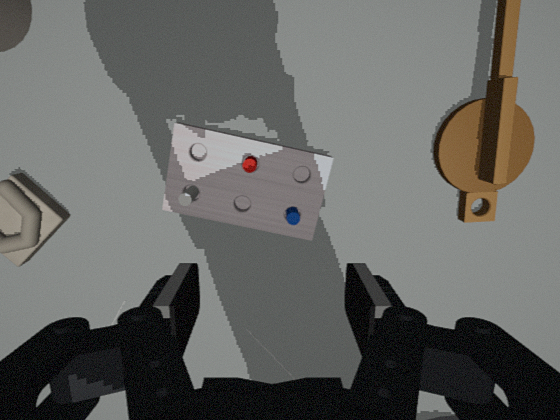

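View pics/c3.png

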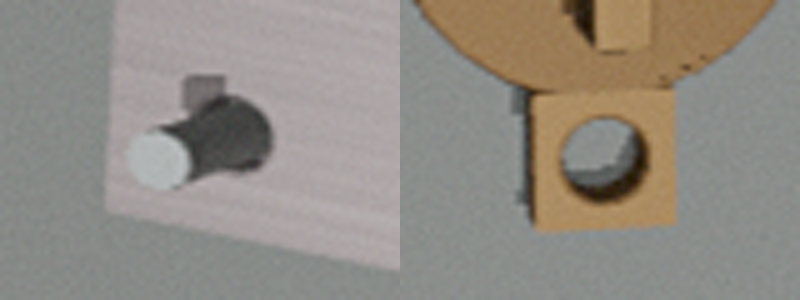

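Run:
```python
from h import *
a=[]
for t,u,v in(("w4",187,195),("w4",478,206)): 
    a.append(cv2.resize(load(t)[1][v-30:v+30,u-40:u+40],(400,300),interpolation=cv2.INTER_CUBIC))
cv2.imwrite("pics/c4.png",np.hstack(a))
```

```text
(no output)
```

View pics/c4.png

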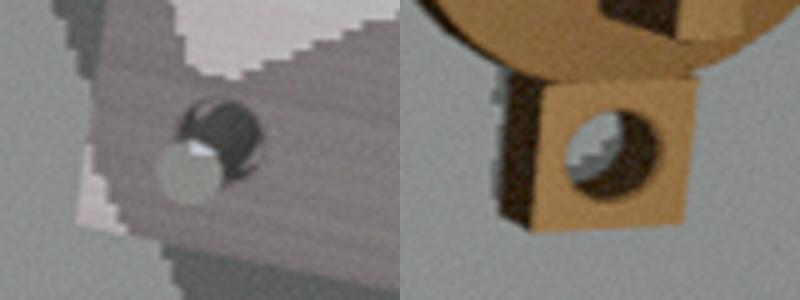

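Run:
```python
from h import *
c3,p3,_=load("w3");c4,p4,_=load("w4")
print("pin",tri([(c3,49.2,191.8),(c4,184.8,199.4)]))
print("pin@.044",plane(c3,49.2,191.8,.044),plane(c4,184.8,199.4,.044))
print("hole",tri([(c3,333.8,199.6),(c4,480.8,207)]), plane(c3,333.8,199.6,.014),plane(c4,480.8,207,.014))
a=plane(c4,198,151,.018);b=plane(c4,302,174,.018);e=plane(c4,243,203,.018);d=a-b;print("pockets",a,b,e,np.linalg.norm(d),"tray yaw",np.degrees(np.arctan2(d[1],d[0]))-90)
for t,c,p,g in(("w3",c3,p3,(333,143)),("w4",c4,p4,(484,145))):
    h=cv2.cvtColor(p,cv2.COLOR_BGR2HSV); m=cv2.inRange(h,(8,90,75),(22,255,255))
    pts=[]
    for ang in np.radians(np.arange(0,360,3)):
        if abs(np.sin(ang))>.8 : continue
        rr=np.arange(30,70,.25);x=g[0]+rr*np.cos(ang);y=g[1]+rr*np.sin(ang)
        q=cv2.remap(m,x.astype(np.float32)[None],y.astype(np.float32)[None],cv2.INTER_LINEAR)[0]
        k=np.where(q>127)[0]
        if len(k): pts.append((x[k[-1]],y[k[-1]]))
    pts=np.array(pts)
    for _ in range(5):
        W=np.array([plane(c,u,v,.014)[:2] for u,v in pts]); A=np.c_[2*W,np.ones(len(W))]
        s=np.linalg.lstsq(A,(W**2).sum(1),rcond=None)[0]; r=np.sqrt(s[2]+s[0]**2+s[1]**2)
        e=np.abs(np.hypot(*(W-s[:2]).T)-r); pts=pts[e<max(.001,np.median(e)*2)]
    print(t,"disc",np.round(s[:2],4),round(r,4),len(pts),"px",proj(c,[*s[:2],.014]))
cv2.imwrite("pics/c5.png",np.hstack([cv2.resize(p3[0:210,280:390],None,fx=2.8,fy=2.8),cv2.resize(p4[0:210,430:540],None,fx=2.8,fy=2.8)]))
```

```text
pin (array([0.42244606, 0.30968193, 0.04339339]), [np.float64(2.9550515571387984e-05), np.float64(2.9550515571429472e-05)])
pin@.044 [0.42260457 0.30929762 0.044     ] [0.42255745 0.3095361  0.044     ]
hole (array([0.40819163, 0.02660604, 0.01434968]), [np.float64(0.00012912786019905124), np.float64(0.00012912786019904135)]) [0.40824262 0.02654362 0.014     ] [0.40796932 0.02639055 0.014     ]
pockets [0.46282868 0.30065562 0.018     ] [0.4412378  0.20314396 0.018     ] [0.41291961 0.25971534 0.018     ] 0.09987336977722766 tray yaw -12.48490904272596
w3 disc [0.4664 0.0306] 0.0443 70 px (np.float64(332.4920870236407), np.float64(144.0915607590581))
w4 disc [0.4662 0.0308] 0.0442 70 px (np.float64(485.6212571816569), np.float64(147.0192930165407))
```

View pics/c5.png

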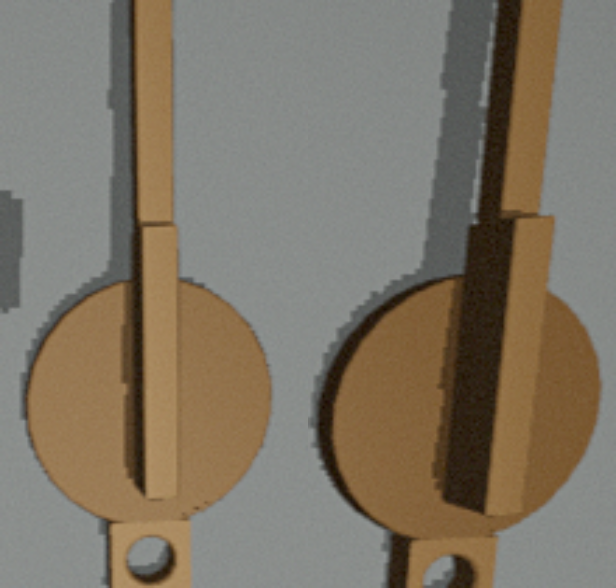

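Run:
```python
from h import *
c3,_,_=load("w3")
a=plane(c3,337.5,177.9,.04);b=plane(c3,337.1,80.7,.04);print(a,b,np.linalg.norm(a-b),np.degrees(np.arctan2(*(b-a)[1::-1])))
print(delta([.4226,.3095,.13],np.radians(77.5)))
```

```text
[0.43598841 0.02843994 0.04      ] [0.52519982 0.03317997 0.04      ] 0.08933723946771316 3.041415180814997
(array([ 3.000e-04, -4.000e-04, -1.353e+00]), array([ -7. , -77.4,  89.1]))
```

Emit:
drive_tool(targets=[[[0,0,-1.353,-7,-77.4,89,60],[0,0,-1.353,-7,-77.4,89,60],[0,0,-1.353,-7,-77.4,89,60],[0,0,-1.353,-7,-77.4,89,60],[0,0,-1.353,-7,-77.4,89,60],[0,0,-1.353,-7,-77.4,89,60],[0,0,-1.353,-7,-77.4,89,60],[0,0,-1.353,-7,-77.4,89,60],[0,0,-1.353,-7,-77.4,89,60],[0,0,-1.353,-7,-77.4,89,60]]])

```text
time_s: 4.65
tcp_pos: [0.4226, 0.3098, 0.1302]
ee_rot: [0.779, 0.627, 0.0, 0.0]
force: [0.5, 0.2, -1.0]
finger_gap: 0.0602
```

Emit:
drive_tool(targets=[[[0,0,0,0,0,0,60],[0,0,0,0,0,0,60]]])

```text
time_s: 4.85
tcp_pos: [0.4221, 0.3105, 0.1299]
ee_rot: [0.781, 0.625, 0.0, -0.0]
force: [-0.5, -0.7, -0.7]
finger_gap: 0.0598
```

Run:
```python
from h import *
state();print(delta([.4226,.3095,.13],np.radians(77.5))); snap("wrist","w5")
```

```text
t 4.85 tcp [0.4221 0.3105 0.1299] xaxis yaw 77.35 tilt [ 2.e-04  2.e-04 -1.e+00] gap 0.0598 F [-0.5 -0.7 -0.7] q [0.49 0.1  1.7  0.   1.34 0.71]
(array([ 0.0002, -0.0003, -0.0025]), array([-0.8,  0.7, -0.1]))
```

View pics/w5.png

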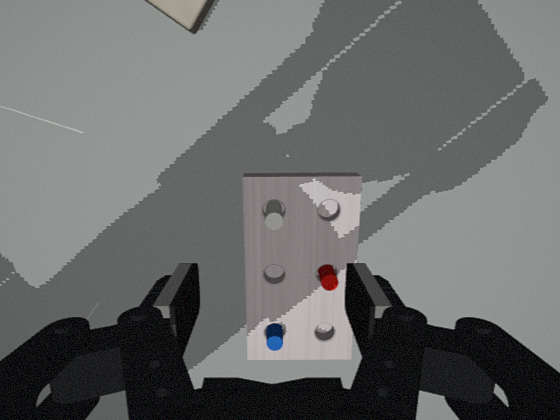

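Run:
```python
from h import *
c,p,d=load("w5")
cv2.imwrite("pics/c6.png",cv2.resize(p[190:250,235:315],(640,480),interpolation=cv2.INTER_CUBIC))
print(plane(c,275,221,.0437))
```

```text
[0.42374578 0.30913163 0.0437    ]
```

View pics/c6.png

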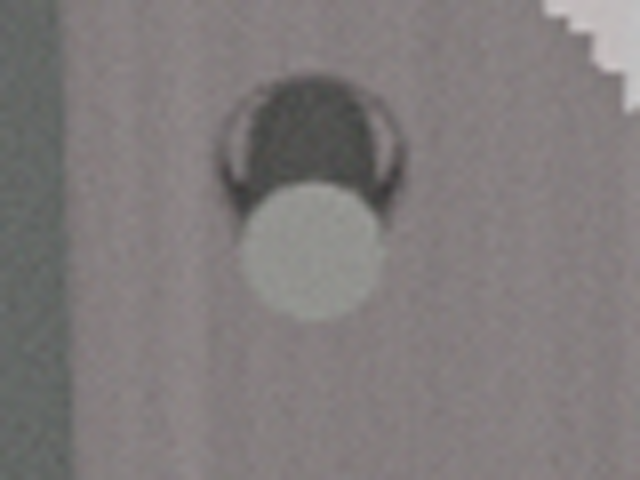

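Emit:
drive_tool(targets=[[[0,0,0,-1,1,50,60],[0,0,0,-1,1,80,60],[0,0,0,-1,1,100,60],[0,0,0,-1,1,107,60],[0,0,0,-1,1,107,10],[0,0,0,-1,1,107,5],[0,0,0,-1,1,107,5],[0,0,0,-1,1,107,5],[0,0,0,-1,1,107,5],[0,0,0,-1,1,107,5]]])

```text
time_s: 5.9
tcp_pos: [0.4232, 0.3101, 0.0241]
ee_rot: [0.779, 0.627, 0.001, 0.0]
force: [-1.2, -0.8, 7.6]
finger_gap: 0.0093
```

Run:
```python
from h import *
state(); snap("wrist","w6")
```

```text
t 5.9 tcp [0.4232 0.3101 0.0241] xaxis yaw 77.62 tilt [ 0.0019  0.0011 -1.    ] gap 0.0093 F [-1.2 -0.8  7.6] q [0.49 0.21 1.81 0.   1.12 0.7 ]
```

View pics/w6.png

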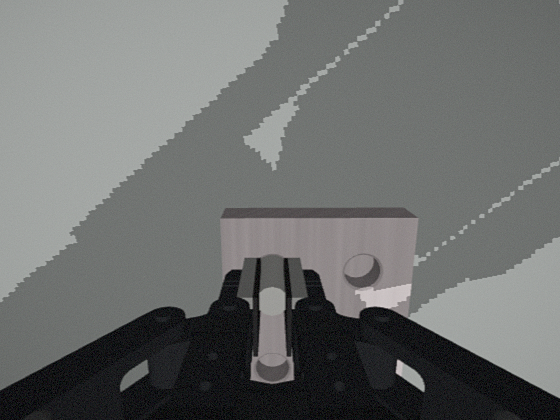

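Emit:
drive_tool(targets=[[[0,0,0,0,0,-1,5],[0,0,0,0,0,-2,5],[0,0,0,0,0,-2,5]]])

```text
time_s: 6.25
tcp_pos: [0.4227, 0.3098, 0.0251]
ee_rot: [0.779, 0.627, 0.0, 0.0]
force: [0.5, -0.4, -0.4]
finger_gap: 0.0092
```

Run:
```python
from h import *
state(); c,p,d=load("w6")
cv2.imwrite("pics/c7.png",cv2.resize(p[240:390,200:350],(600,600),interpolation=cv2.INTER_CUBIC))
```

```text
t 6.25 tcp [0.4227 0.3098 0.0251] xaxis yaw 77.62 tilt [ 4.e-04  3.e-04 -1.e+00] gap 0.0092 F [ 0.5 -0.4 -0.4] q [0.49 0.21 1.81 0.   1.12 0.7 ]
```

View pics/c7.png

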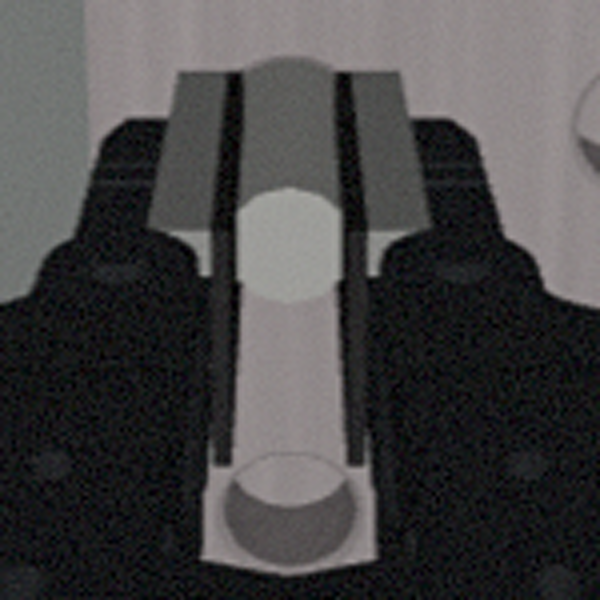

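Emit:
drive_tool(targets=[[[0,0,0,0,0,-20,5],[0,0,0,0,0,-60,5],[0,0,0,0,0,-100,5],[0,0,0,0,0,-110,5],[0,0,0,0,0,-110,5],[0,0,0,0,0,-110,5]]])

```text
time_s: 6.85
tcp_pos: [0.4222, 0.3095, 0.1336]
ee_rot: [0.779, 0.627, -0.001, -0.0]
force: [-0.6, 0.1, -0.4]
finger_gap: 0.0095
```

Run:
```python
from h import *
state(); c,p,d=snap("wrist","w7");p=p[:,:,::-1]
cv2.imwrite("pics/c8.png",cv2.resize(p[240:390,200:350],(600,600),interpolation=cv2.INTER_CUBIC))
print(delta([.4807,-.3032,.16],np.radians(14.9)))
```

```text
t 6.85 tcp [0.4222 0.3095 0.1336] xaxis yaw 77.62 tilt [-1.2e-03 -5.0e-04 -1.0e+00] gap 0.0095 F [-0.6  0.1 -0.4] q [0.49 0.1  1.7  0.   1.35 0.7 ]
(array([-8.0000e-04,  2.1000e-03,  1.0947e+00]), array([-585.8,  188.6,  -26.4]))
```

View pics/c8.png

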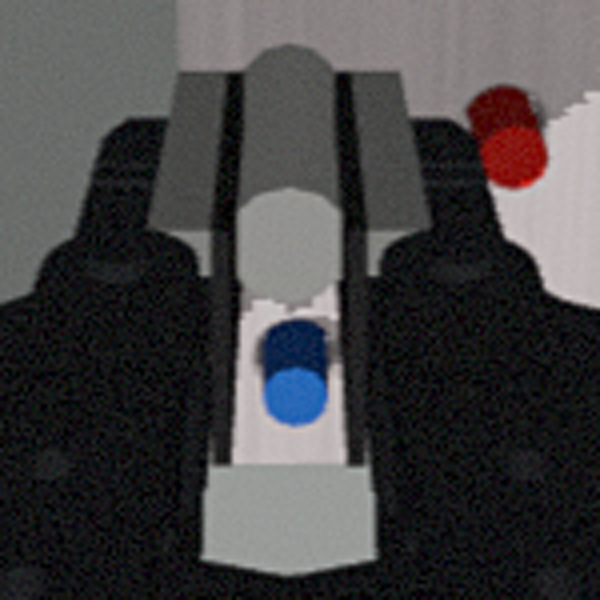

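Run:
```python
from h import *
from station import readout
c,p,d=load("w7"); s=readout.observe();Rc=R.from_quat(s["ee_rot"])
for dz in(.017,.019,.021):
    q=plane(c,272.1,301.5,s["tcp_pos"][2]+dz);print(dz,Rc.inv().apply(q-s["tcp_pos"])*1000)
print(d[301,272],d[305,272], Rc.inv().apply((c["cam_to_world"]@np.r_[(272.1-c["cx"])/c["fx"]*d[301,272],(301.5-c["cy"])/c["fy"]*d[301,272],d[301,272],1])[:3]-s["tcp_pos"])*1000)
```

```text
0.017 [ -2.7762313    0.06857373 -16.99657777]
0.019 [ -1.67644963   0.06680002 -18.9979965 ]
0.021 [ -0.57666797   0.0650263  -20.99941524]
0.13593279 0.13710378 [ -0.51136554   0.06492098 -21.11825473]
```

Emit:
drive_tool(targets=[[[0,0,1.095,-586,189,-26,5],[0,0,1.095,-586,189,-26,5],[0,0,1.095,-586,189,-26,5],[0,0,1.095,-586,189,-26,5],[0,0,1.095,-586,189,-26,5],[0,0,1.095,-586,189,-26,5],[0,0,1.095,-586,189,-26,5],[0,0,1.095,-586,189,-26,5],[0,0,1.095,-586,189,-26,5],[0,0,1.095,-586,189,-26,5]]])

```text
time_s: 7.9
tcp_pos: [0.4697, -0.1895, 0.1544]
ee_rot: [0.992, 0.129, -0.001, -0.001]
force: [1.7, 0.3, 0.1]
finger_gap: 0.0091
```

Run:
```python
from h import *
state(); print(delta([.4807+.0009*np.cos(.26),-.3032+.0002,.12],np.radians(14.9)))
```

```text
t 7.9 tcp [ 0.4697 -0.1895  0.1544] xaxis yaw 14.86 tilt [-0.0017  0.0012 -1.    ] gap 0.0091 F [1.7 0.3 0.1] q [-0.54  0.05  1.71  0.    1.39  0.78]
(array([-0.0016,  0.0014, -0.0007]), array([-17.6, 112.8,  34.3]))
```

Emit:
drive_tool(targets=[[[0,0,0,-17,112.5,34,5],[0,0,0,-17,112.5,34,5],[0,0,0,-17,112.5,34,5],[0,0,0,-17,112.5,34,5],[0,0,0,-17,112.5,34,5],[0,0,0,-17,112.5,34,5]]])

```text
time_s: 8.5
tcp_pos: [0.483, -0.2995, 0.1217]
ee_rot: [0.992, 0.13, -0.0, -0.0]
force: [-0.7, 0.9, 0.3]
finger_gap: 0.0096
```

Run:
```python
from h import *
state(); print(delta([.4807+.0009*np.cos(.26),-.3032+.0002,.12],np.radians(14.9))); snap("wrist","w8"); snap("side","s8")
state()
```

```text
t 8.5 tcp [ 0.483  -0.2995  0.1217] xaxis yaw 14.94 tilt [-2.e-04  5.e-04 -1.e+00] gap 0.0096 F [-0.7  0.9  0.3] q [-0.69  0.2   1.61  0.    1.34  0.62]
(array([-0.0006,  0.0001,  0.0006]), array([-2.3,  3. ,  1.7]))
t 8.6 tcp [ 0.4832 -0.2996  0.1222] xaxis yaw 14.96 tilt [ 4.e-04 -1.e-04 -1.e+00] gap 0.0095 F [ 0.3  0.3 -0.4] q [-0.69  0.2   1.61  0.    1.34  0.62]
```

View pics/w8.png

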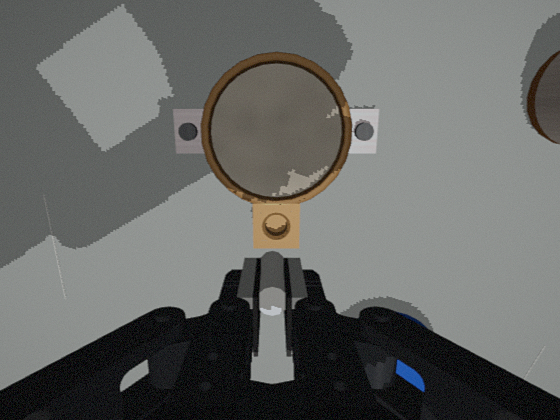

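View pics/s8.png

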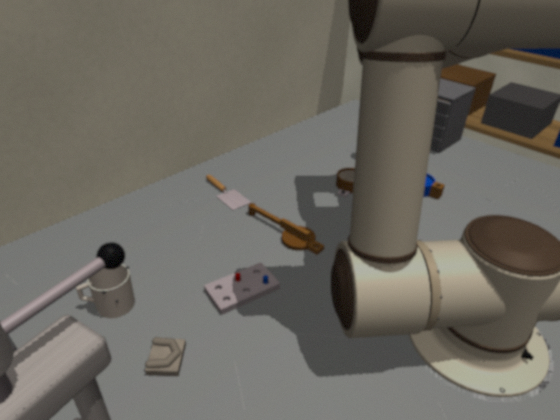

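Run:
```python
from h import *
c,p,d=load("w8")
cv2.imwrite("pics/c9.png",cv2.resize(p[195:275,230:320],(720,640),interpolation=cv2.INTER_CUBIC))
print(plane(c,276.5,226,.04))
state()
```

```text
[ 0.48106032 -0.30350634  0.04      ]
t 8.6 tcp [ 0.4832 -0.2996  0.1222] xaxis yaw 14.96 tilt [ 4.e-04 -1.e-04 -1.e+00] gap 0.0095 F [ 0.3  0.3 -0.4] q [-0.69  0.2   1.61  0.    1.34  0.62]
```

View pics/c9.png

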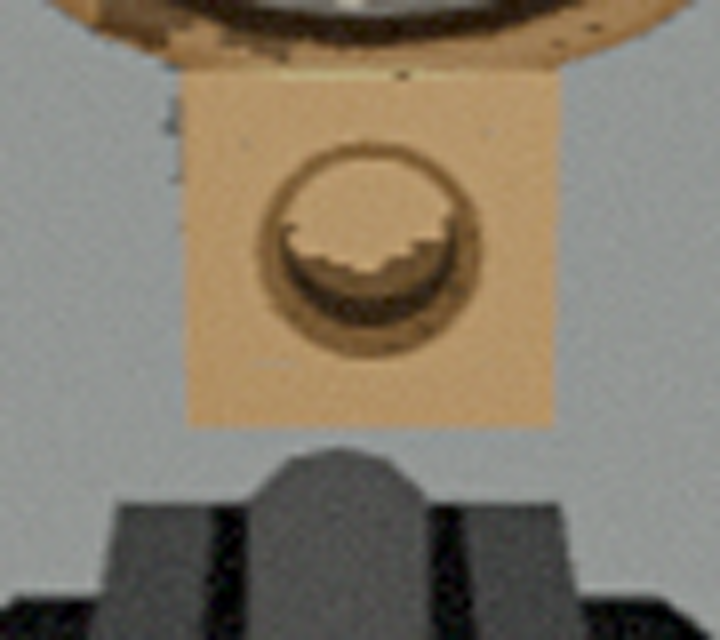

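Run:
```python
from h import *
from station import readout
c,p,d=load("w8"); s=readout.observe();Rc=R.from_quat(s["ee_rot"])
for dz in(.015,.017,.019):
    print(dz,Rc.inv().apply(plane(c,272.75,251,s["tcp_pos"][2]-dz)-s["tcp_pos"])*1000)
print(Rc.inv().apply(np.array([.4808,-.3033,.04])-s["tcp_pos"])*1000)
```

```text
0.015 [ 5.80528258  0.75306518 15.00224026]
0.017 [ 5.02830855  0.75337951 17.00196254]
0.019 [ 4.25133451  0.75369383 19.00168483]
[-3.28878228  2.90778717 82.16647547]
```

Emit:
drive_tool(targets=[[[0,0,0,-2.4,2.5,30,5],[0,0,0,-2.4,2.5,50,5],[0,0,0,-2.4,2.5,57,5],[0,0,0,-2.4,2.5,57,5],[0,0,0,-2.4,2.5,57,5]]])

```text
time_s: 9.1
tcp_pos: [0.4818, -0.3037, 0.066]
ee_rot: [0.992, 0.13, 0.0, 0.0]
force: [0.2, -1.1, -0.9]
finger_gap: 0.0097
```

Run:
```python
from h import *
from station import readout
s=readout.observe();Rc=R.from_quat(s["ee_rot"])
state();print(Rc.inv().apply(np.array([.4808,-.3033,.04])-s["tcp_pos"])*1000)
c,p,d=snap("wrist","w9");p=p[:,:,::-1]
cv2.imwrite("pics/c10.png",cv2.resize(p[200:320,215:335],(600,600),interpolation=cv2.INTER_CUBIC))
```

```text
t 9.1 tcp [ 0.4818 -0.3037  0.066 ] xaxis yaw 14.91 tilt [ 1.e-03 -7.e-04 -1.e+00] gap 0.0097 F [ 0.2 -1.1 -0.9] q [-0.7   0.25  1.67  0.    1.23  0.61]
[-0.87192241 -0.63697681 25.94883046]
```

View pics/c10.png

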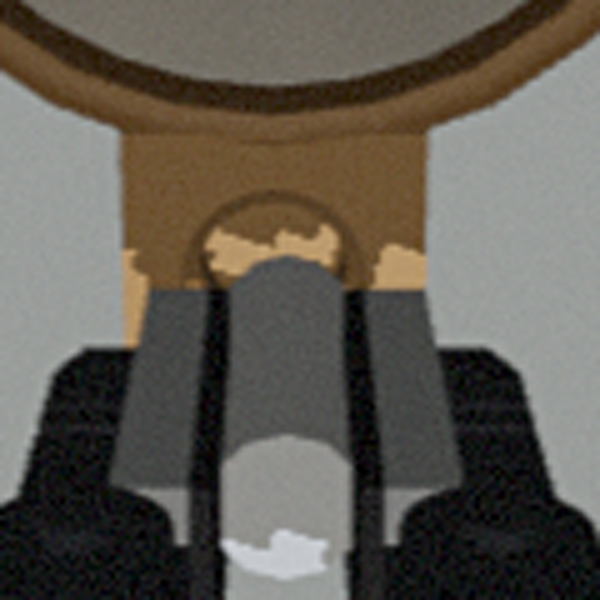

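Emit:
drive_tool(targets=[[[0,0,0,0,-1.1,3,5],[0,0,0,0,-1.1,6,5],[0,0,0,0,-1.1,9,5],[0,0,0,0,-1.1,11,5],[0,0,0,0,-1.1,13,5],[0,0,0,0,-1.1,13,5]]])

```text
time_s: 9.75
tcp_pos: [0.4809, -0.3025, 0.0515]
ee_rot: [0.992, 0.129, -0.0, -0.0]
force: [0.7, -0.3, -0.2]
finger_gap: 0.0093
```

Run:
```python
from h import *
from station import readout
s=readout.observe();Rc=R.from_quat(s["ee_rot"])
state();print(Rc.inv().apply(np.array([.4808,-.3033,.04])-s["tcp_pos"])*1000)
```

```text
t 9.75 tcp [ 0.4809 -0.3025  0.0515] xaxis yaw 14.88 tilt [-4.e-04  5.e-04 -1.e+00] gap 0.0093 F [ 0.7 -0.3 -0.2] q [-0.7   0.26  1.68  0.    1.2   0.61]
[-0.25218761  0.75467566 11.45559824]
```

Emit:
drive_tool(targets=[[[0,0,0,0,0,1,5],[0,0,0,0,0,2,5],[0,0,0,0,0,3,5],[0,0,0,0,0,4,5],[0,0,0,0,0,4,5]]])

```text
time_s: 10.25
tcp_pos: [0.4811, -0.3027, 0.0481]
ee_rot: [0.992, 0.13, 0.0, 0.0]
force: [-1.2, 0.5, 4.6]
finger_gap: 0.0095
```

Emit:
drive_tool(targets=[[[0,0,0,0,0,0.7,5],[0,0,0,0,0,1.4,5],[0,0,0,0,0,1.4,5]]])

```text
time_s: 10.55
tcp_pos: [0.4815, -0.3028, 0.0479]
ee_rot: [0.992, 0.13, 0.001, 0.0]
force: [-4.3, 4.7, 19.9]
finger_gap: 0.0097
```

Run:
```python
from h import *
state()
c,p,d=snap("wrist","w10");p=p[:,:,::-1]
cv2.imwrite("pics/c11.png",cv2.resize(p[200:320,215:335],(600,600),interpolation=cv2.INTER_CUBIC))
```

```text
t 10.55 tcp [ 0.4815 -0.3028  0.0479] xaxis yaw 14.89 tilt [ 1.3e-03 -8.0e-04 -1.0e+00] gap 0.0097 F [-4.3  4.7 19.9] q [-0.7   0.27  1.69  0.    1.19  0.61]
```

View pics/c11.png

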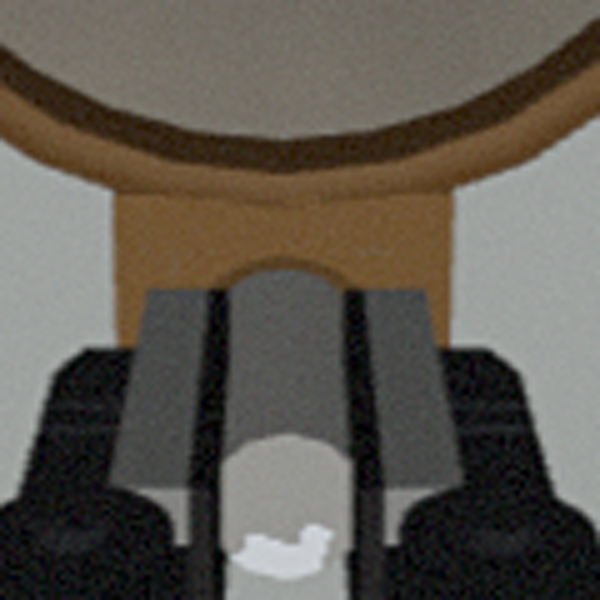

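Emit:
drive_tool(targets=[[[0,0,0,0,0,-1.2,5],[0,0,0,0,0,-1.2,5],[0,0,0,0,0,-1.2,25],[0,0,0,0,0,-1.2,40],[0,0,0,0,0,-1.2,40],[0,0,0,0,0,-1.2,40],[0,0,0,0,0,-30,40],[0,0,0,0,0,-80,40],[0,0,0,0,0,-120,40],[0,0,0,0,0,-120,40]]])

```text
time_s: 11.6
tcp_pos: [0.4826, -0.3039, 0.1723]
ee_rot: [0.992, 0.13, 0.003, 0.003]
force: [-0.3, -0.8, -1.3]
finger_gap: 0.0403
```

Run:
```python
from h import *
state()
c,p,d=snap("wrist","w11");p=p[:,:,::-1]
cv2.imwrite("pics/c12.png",cv2.resize(p[130:290,195:355],(600,600),interpolation=cv2.INTER_CUBIC))
```

```text
t 11.6 tcp [ 0.4826 -0.3039  0.1723] xaxis yaw 14.89 tilt [ 0.0063 -0.0052 -1.    ] gap 0.0403 F [-0.3 -0.8 -1.3] q [-0.7   0.16  1.54  0.    1.43  0.61]
```

View pics/c12.png

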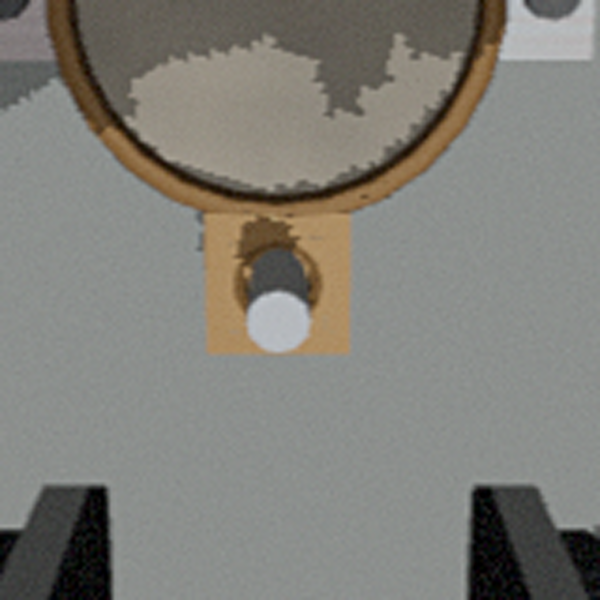

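Run:
```python
from h import *
c,p,d=load("w11")
u,v=269.4,215.9
print(plane(c,u,v,.068),d[216,269]); z=float(d[214:218,268:271].mean());print((c["cam_to_world"]@np.r_[(u-c["cx"])/c["fx"]*z,(v-c["cy"])/c["fy"]*z,z,1])[:3])
# ear top depth
u,v=195+215/3.75,130+335/3.75; z=float(d[int(v),int(u)]);print((c["cam_to_world"]@np.r_[(u-c["cx"])/c["fx"]*z,(v-c["cy"])/c["fy"]*z,z,1])[:3])
print(delta([.491,.032,.16],np.radians(3.6)))
```

```text
[ 0.48050651 -0.30374872  0.068     ] 0.2556912
[ 0.48075236 -0.30368512  0.068919  ]
[ 0.46749053 -0.29339703  0.04207837]
(array([ 0.0035, -0.0031,  0.197 ]), array([  95. , -321.7,    8.2]))
```

Emit:
drive_tool(targets=[[[0.003,-0.003,0.197,95,-322,8,60],[0.003,-0.003,0.197,95,-322,8,60],[0.003,-0.003,0.197,95,-322,8,60],[0.003,-0.003,0.197,95,-322,8,60],[0.003,-0.003,0.197,95,-322,8,60],[0.003,-0.003,0.197,95,-322,8,60],[0.003,-0.003,0.197,95,-322,8,60],[0.003,-0.003,0.197,95,-322,8,60],[0.003,-0.003,0.197,95,-322,8,60],[0.003,-0.003,0.197,95,-322,8,60]]])

```text
time_s: 12.65
tcp_pos: [0.4899, 0.0323, 0.1578]
ee_rot: [1.0, 0.031, -0.002, -0.001]
force: [0.0, 0.5, 1.1]
finger_gap: 0.06
```

Run:
```python
from h import *
state();print(delta([.491,.032,.16],np.radians(3.6))); snap("wrist","w12")
```

```text
t 12.65 tcp [0.4899 0.0323 0.1578] xaxis yaw 3.57 tilt [-0.0044  0.0024 -1.    ] gap 0.06 F [0.  0.5 1.1] q [-0.09  0.02  1.73  0.    1.4   1.42]
(array([-0.0027,  0.0042, -0.0005]), array([ 1. ,  0.4, -2.2]))
```

View pics/w12.png

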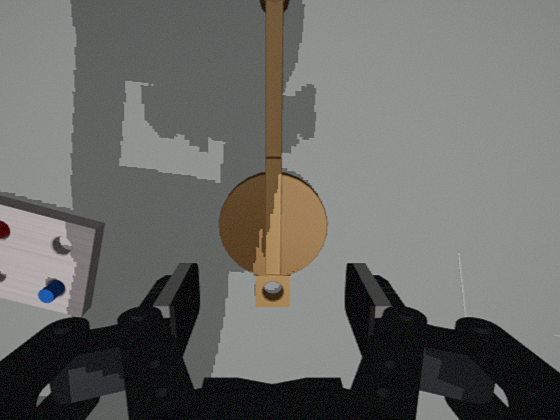

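Run:
```python
from h import *
c,p,d=load("w12")
print("hole",plane(c,272,290.5,.014),"web far",plane(c,274,157,.04),"arm far",plane(c,274.5,8,.032))
cv2.imwrite("pics/c13.png",cv2.resize(p[140:310,205:345],(560,680),interpolation=cv2.INTER_CUBIC))
```

```text
hole [0.40865293 0.0270893  0.014     ] web far [0.52671729 0.03294688 0.04      ] arm far [0.62331634 0.0387877  0.032     ]
```

View pics/c13.png

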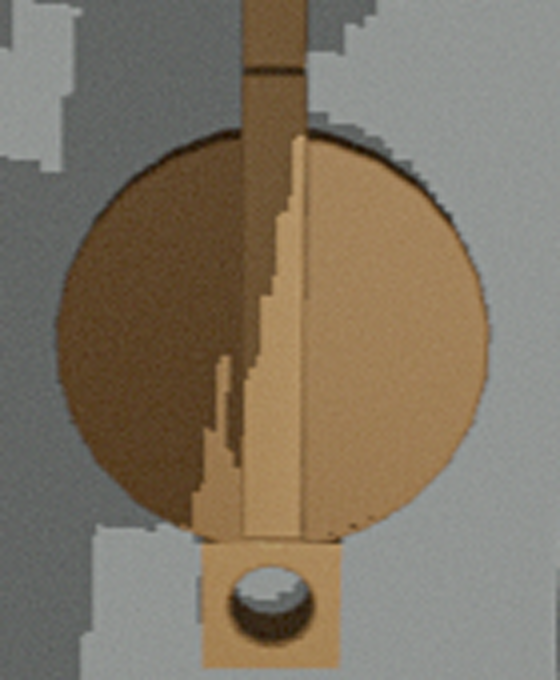

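Emit:
drive_tool(targets=[[[-0.003,0.004,0.006,1.2,0.6,50,60],[-0.003,0.004,0.006,1.2,0.6,90,60],[-0.003,0.004,0.006,1.2,0.6,110,60],[-0.003,0.004,0.006,1.2,0.6,110,60],[-0.003,0.004,0.006,1.2,0.6,110,60]]])

```text
time_s: 13.2
tcp_pos: [0.4913, 0.032, 0.0491]
ee_rot: [1.0, 0.028, 0.0, 0.0]
force: [-0.1, -0.6, 0.4]
finger_gap: 0.0596
```

Run:
```python
from h import *
state();print(delta([.4912,.0318,.021],np.radians(3.2))); c,p,d=snap("wrist","w13")
```

```text
t 13.2 tcp [0.4913 0.032  0.0491] xaxis yaw 3.18 tilt [ 8.e-04 -2.e-04 -1.e+00] gap 0.0596 F [-0.1 -0.6  0.4] q [-0.09  0.12  1.86 -0.    1.16  1.42]
(array([ 0.0003, -0.0008, -0.0003]), array([-0.1,  0.2, 28.1]))
```

View pics/w13.png

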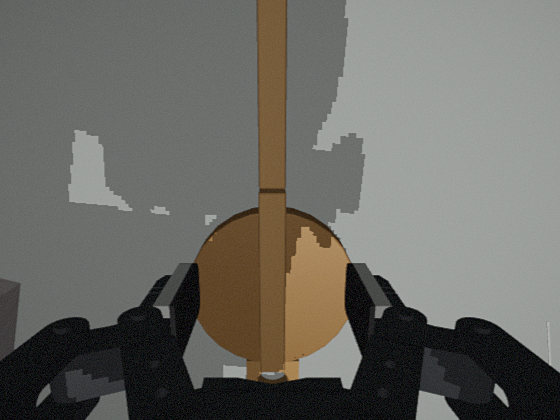

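Centred and aligned with the web (x≈272 in the picture, parallel to the fingers). Going down and closing.

Emit:
drive_tool(targets=[[[0,0,0,0,0.2,15,60],[0,0,0,0,0.2,28,60],[0,0,0,0,0.2,28,60],[0,0,0,0,0.2,28,30],[0,0,0,0,0.2,28,15],[0,0,0,0,0.2,28,4],[0,0,0,0,0.2,28,4],[0,0,0,0,0.2,28,4],[0,0,0,0,0.2,28,4],[0,0,0,0,0.2,28,4]]])

```text
time_s: 14.25
tcp_pos: [0.4913, 0.0325, 0.0212]
ee_rot: [1.0, 0.028, 0.001, 0.0]
force: [-2.0, -0.4, 7.9]
finger_gap: 0.0106
```

Run:
```python
from h import *
state(); c,p,d=snap("wrist","w14")
```

```text
t 14.25 tcp [0.4913 0.0325 0.0212] xaxis yaw 3.26 tilt [ 1.6e-03 -4.0e-04 -1.0e+00] gap 0.0106 F [-2.  -0.4  7.9] q [-0.09  0.15  1.89 -0.    1.1   1.42]
```

View pics/w14.png

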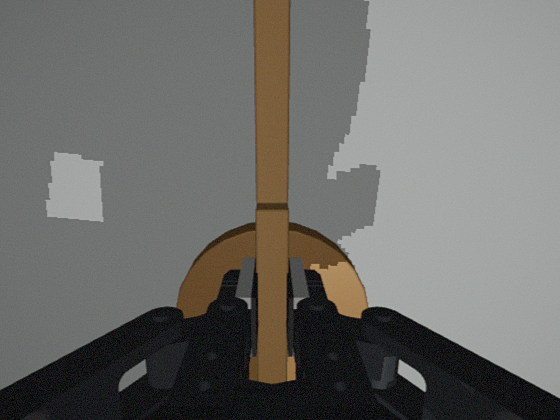

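Gripped. Lifting slowly.

Emit:
drive_tool(targets=[[[0,0,0,0,0,-3,4],[0,0,0,0,0,-8,4],[0,0,0,0,0,-15,4],[0,0,0,0,0,-25,4],[0,0,0,0,0,-35,4],[0,0,0,0,0,-45,4],[0,0,0,0,0,-50,4],[0,0,0,0,0,-50,4],[0,0,0,0,0,-50,4],[0,0,0,0,0,-50,4]]])

```text
time_s: 15.3
tcp_pos: [0.4907, 0.0326, 0.07]
ee_rot: [1.0, 0.028, -0.0, 0.0]
force: [0.2, -0.0, -4.8]
finger_gap: 0.0108
```

Run:
```python
from h import *
state(); c,p,d=snap("wrist","w15"); snap("side","s15")
# arm-top depth along length -> pitch in world
def P(u,v):
    z=float(np.median(d[v-2:v+3,u-3:u+4]));return (c["cam_to_world"]@np.r_[(u-c["cx"])/c["fx"]*z,(v-c["cy"])/c["fy"]*z,z,1])[:3]
for u,v in((272,15),(272,60),(272,120),(272,180),(272,230),(200,300),(350,300)): print(u,v,P(u,v))
```

```text
t 15.3 tcp [0.4907 0.0326 0.07  ] xaxis yaw 3.26 tilt [-1.e-04 -1.e-04 -1.e+00] gap 0.0108 F [ 0.2 -0.  -4.8] q [-0.09  0.09  1.84 -0.    1.21  1.42]
272 15 [0.58863798 0.03745685 0.08120042]
272 60 [0.57504071 0.03668199 0.08130706]
272 120 [0.55559623 0.0355741  0.08128793]
272 180 [0.53441716 0.03436737 0.08126785]
272 230 [0.51786045 0.03341574 0.08926   ]
200 300 [0.47406333 0.06383165 0.06313971]
350 300 [ 0.4781139  -0.0043722   0.06335462]
```

View pics/w15.png

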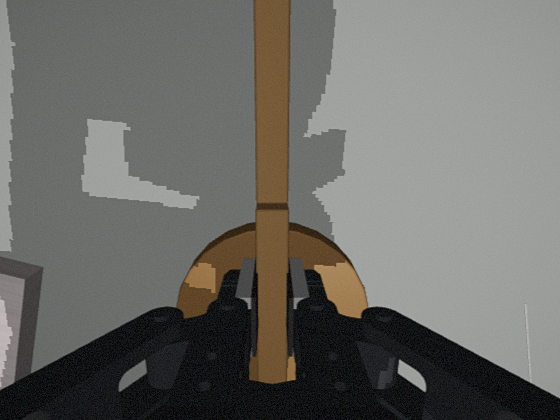

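View pics/s15.png

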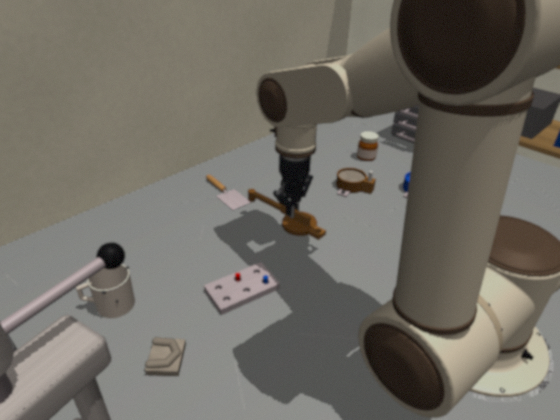

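Run:
```python
from h import *
from station import readout
c,p,d=load("w15"); s=readout.observe();Rc=R.from_quat(s["ee_rot"])
for (u,v) in((272.3,207),(272,290),(272,60)):
    z=.0895 if v>200 else .0813
    print(Rc.inv().apply(plane(c,u,v,z)-s["tcp_pos"])*1000)
print(delta([.5610,-.2818,.125],np.radians(15.0)))
```

```text
[ 35.64845117   0.82499908 -19.4740182 ]
[  3.72558379   0.72336953 -19.4743825 ]
[ 84.40712377   0.70597897 -11.27349279]
(array([ 1.00e-04,  0.00e+00, -2.05e-01]), array([ 52.3, 317.9, -54.9]))
```

Emit:
drive_tool(targets=[[[0,0,0,0,0,-12,4],[0,0,0,0,5,-30,4],[0,0,-0.01,3,20,-45,4],[0,0,-0.03,8,45,-55,4],[0,0,-0.05,13,75,-55,4],[0,0,-0.07,18,105,-55,4],[0,0,-0.09,23,135,-55,4],[0,0,-0.11,28,165,-55,4],[0,0,-0.13,33,195,-55,4],[0,0,-0.15,38,225,-55,4]]])

```text
time_s: 16.4
tcp_pos: [0.5418, -0.1912, 0.1263]
ee_rot: [0.995, 0.104, 0.001, 0.0]
force: [-0.7, 0.4, -5.4]
finger_gap: 0.0107
```

Run:
```python
from h import *
state();print(delta([.5610,-.2818,.123],np.radians(15.0)))
```

```text
t 16.4 tcp [ 0.5418 -0.1912  0.1263] xaxis yaw 11.89 tilt [ 1.1e-03 -3.0e-04 -1.0e+00] gap 0.0107 F [-0.7  0.4 -5.4] q [-0.47  0.21  1.59  0.    1.35  0.89]
(array([ 0.0005, -0.001 , -0.0543]), array([ 0.1, 92.6,  3.4]))
```

Emit:
drive_tool(targets=[[[0,0,-0.018,0,28,2,4],[0,0,-0.035,0,53,3,4],[0,0,-0.045,0,73,3,4],[0,0,-0.05,0,85,3,4],[0,0,-0.054,0,91,3,4],[0,0,-0.054,0,92.5,3,4],[0,0,-0.054,0,92.5,3,4],[0,0,-0.054,0,92.5,3,4],[0,0,-0.054,0,92.5,3,4]]])

```text
time_s: 17.3
tcp_pos: [0.5606, -0.2798, 0.1227]
ee_rot: [0.991, 0.13, 0.0, 0.0]
force: [-0.2, -0.2, -4.6]
finger_gap: 0.0105
```

Run:
```python
from h import *
state();print(delta([.5610,-.2818,.123],np.radians(15.0)));snap("wrist","w16");snap("top","t16");snap("side","s16")
state()
```

```text
t 17.3 tcp [ 0.5606 -0.2798  0.1227] xaxis yaw 14.98 tilt [ 8.e-04 -1.e-04 -1.e+00] gap 0.0105 F [-0.2 -0.2 -4.6] q [-0.59  0.31  1.46  0.    1.37  0.72]
(array([ 0.0003, -0.0007, -0.0004]), array([-0.1,  2. , -0.3]))
t 17.45 tcp [ 0.5606 -0.2801  0.1226] xaxis yaw 14.96 tilt [ 8.e-04 -2.e-04 -1.e+00] gap 0.011 F [ 0.4  0.1 -6. ] q [-0.59  0.31  1.46  0.    1.37  0.72]
```

View pics/w16.png

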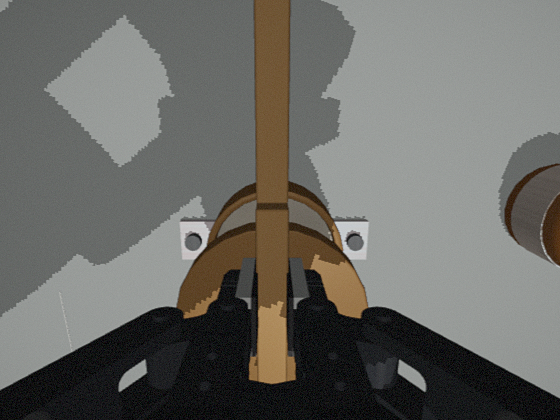

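View pics/t16.png

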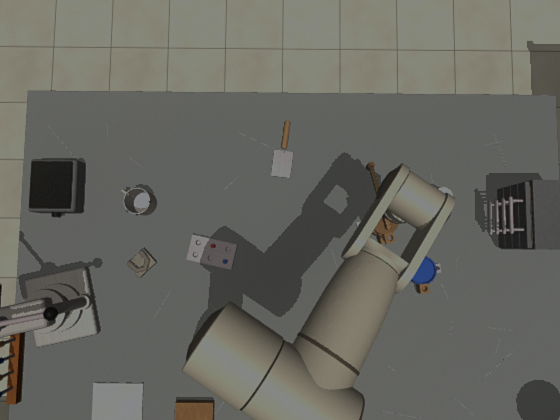

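View pics/s16.png

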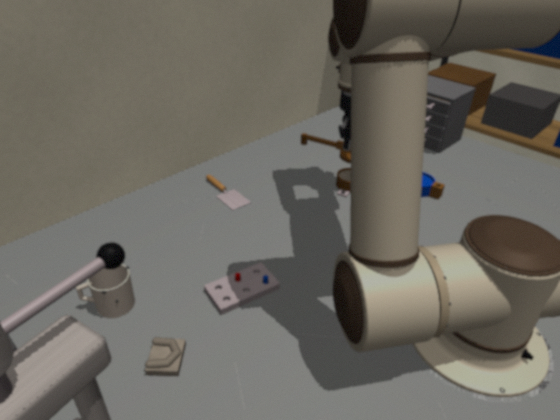

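Emit:
drive_tool(targets=[[[0,0,0,0,1,0,4],[0,0,0,0,1.5,0,4],[0,0,0,0,1.5,0,4],[0,0,0,0,1.5,0,4],[0,0,0,0,1.5,0,4]]])

```text
time_s: 17.95
tcp_pos: [0.561, -0.2819, 0.1225]
ee_rot: [0.992, 0.13, 0.0, 0.0]
force: [-0.5, -0.4, -4.7]
finger_gap: 0.0105
```

Run:
```python
from h import *
from station import readout
state();c,p,d=snap("wrist","w17");ct,pt,_=snap("top","t17")
a=plane(c,192.5,241,.012);c16,_,_=load("w16")
a=plane(c16,193.5,241.5,.012);b=plane(c16,354.5,241.5,.012);print("bolts mid",(a+b)/2,np.linalg.norm(a-b),np.degrees(np.arctan2(*(a-b)[1::-1]))-90)
s=readout.observe();Rc=R.from_quat(s["ee_rot"])
def P(u,v):
    z=float(np.median(d[v-2:v+3,u-3:u+4]));return (c["cam_to_world"]@np.r_[(u-c["cx"])/c["fx"]*z,(v-c["cy"])/c["fy"]*z,z,1])[:3]
for u,v in((272,15),(272,180),(272,230),(200,300),(350,300)): print(u,v,P(u,v))
w=plane(c,272.3,207,s["tcp_pos"][2]+.0195); y=np.radians(15)
print("web end",w,"-> disc est",w[:2]-.06*np.array([np.cos(y),np.sin(y)]))
print("pred socket px top",proj(ct,[.4808,-.3033,.068]),"cover hole px pred",proj(ct,[.4808,-.3033,.116]))
cv2.imwrite("pics/c17.png",cv2.resize(pt[195:265,345:415,::-1],(600,600),interpolation=cv2.INTER_CUBIC))
```

```text
t 17.95 tcp [ 0.561  -0.2819  0.1225] xaxis yaw 14.94 tilt [ 7.e-04 -2.e-04 -1.e+00] gap 0.0105 F [-0.5 -0.4 -4.7] q [-0.59  0.31  1.46  0.    1.37  0.72]
bolts mid [ 0.53816361 -0.28787271  0.012     ] 0.11854792830953026 15.000061317908859
272 15 [ 0.65578553 -0.25722239  0.13375779]
272 180 [ 0.60328026 -0.27123974  0.13367347]
272 230 [ 0.58721587 -0.27553529  0.14159884]
200 300 [ 0.53832212 -0.25461249  0.11574275]
350 300 [ 0.55598404 -0.32061259  0.11574534]
web end [ 0.59553039 -0.27342439  0.14204034] -> disc est [ 0.53757484 -0.28895353]
pred socket px top (np.float64(386.4409618147501), np.float64(237.76503704277667)) cover hole px pred (np.float64(390.06774692744654), np.float64(237.43261114102577))
```

View pics/c17.png

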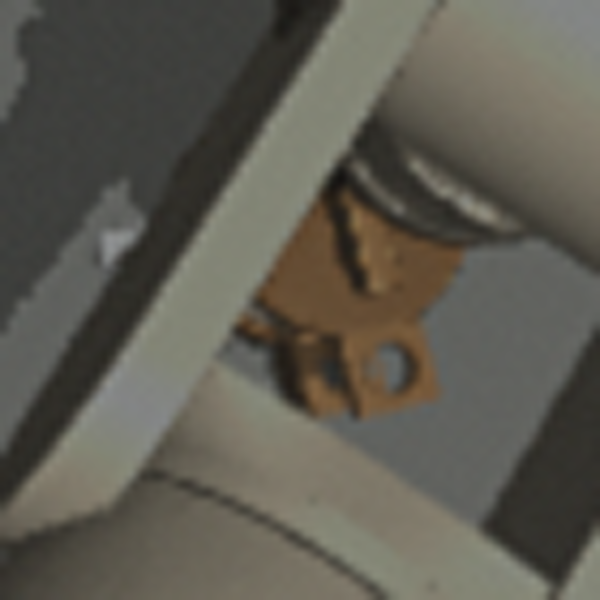

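Run:
```python
from h import *
from station import ctrl
state();print(ctrl.finish_job());state()
```

```text
t 18.05 tcp [ 0.561  -0.2819  0.1225] xaxis yaw 14.94 tilt [ 7.e-04 -2.e-04 -1.e+00] gap 0.0105 F [-0.5 -0.3 -4.2] q [-0.59  0.31  1.46  0.    1.37  0.72]
the job is handed in; nothing more can be done
None
the job is handed in; nothing more can be done
```

I put the pin in the bronze flask's socket, then lifted the cover by the web at its balance point. I handed the job in at 18 s with the cover still held over the flask.

- **Pin:** it stands fully down and was let go. Depth put its top at about 69 mm and the ear's top at about 42 mm, so about 27 mm stands above the ear against the 28 mm given. Its top was within 1 mm of the socket centre.
- **Cover:** its underside is about 62 mm above the rim. The arm's height is the same along its length to about 0.1 mm, and both sides of the disc read the same height, so it is level.
- **Alignment:** the disc centre is within about 1 mm of the flask axis. In the top view the ear's hole was at (390.3, 237.6), and directly above the pin would be (390.1, 237.4).
- **Disagreements:** the rim fits came out about 1 mm small in radius (45 mm against 46). The finger opening reads about 10 mm on the 12 mm pin and web. The clamping-foot bolts put the flask centre about 1 mm from where the rim did. None of these mattered within the tolerances.
- **Other things:** in the last full overview, about a second before hand-in, they looked unmoved. I judged that by eye, and the arm partly hid the jar in that view.

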